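Raise the hold-down bar of the loaded tube heater

TASK

Two identical tube heaters stand on the lab bench, one with sample tubes in its wells, the other empty. With the fingertips, push the counterweighted hold-down bar over the tubes up past its balance point, so that it goes right back and stays raised on its own (do not take hold of it), then move the hand clear. Leave the tubes in their wells, the empty heater's bar down, and the other things on the bench where they stand.

Things in the scene. Friction and masses are not known exactly. Their poses are not given: they have to be found in the camera images.
- heater_full: benchtop tube heater 160 x 160 mm, bolted down: white base 50 mm high, well block up to 90 mm, hinge cheeks at the back up to 155 mm; origin on the bench, 5 mm in front of the base's centre; its x axis points from its front (open side, towards the robot) to its hinge at the back, z up. This one holds four blue-capped tubes.
- heater_empty: benchtop tube heater 160 x 160 mm, bolted down: white base 50 mm high, well block up to 90 mm, hinge cheeks at the back up to 155 mm; origin on the bench, 5 mm in front of the base's centre; its x axis points from its front (open side, towards the robot) to its hinge at the back, z up. This one is identical but has no tubes: its six wells are empty.
- bar_full (a joint): hinge angle of the steel hold-down bar over the tubes, rad: 0 = down, level, at rest; grows as its front swings up and back; stop at 1.7. A dark cylindrical counterweight stands 65 mm above, 30 mm behind the hinge. Below its balance point (about 0.84 rad) the bar sinks back to 0; beyond it falls by itself, damped, to the stop. 2 to 3 N up at the front starts it.
- bar_full_front (a point): middle of that bar's round front crossbar (16 mm diameter, 160 mm long, level, across the heater), 180 mm from the hinge axis; when down it is 140 mm above the bench and stands 30 mm out in front of the heater's base, free underneath. Moves with the bar; its x axis points along the bar to the hinge.
- bar_full_hinge (a point): middle of that bar's hinge axis, 140 mm above the bench, 75 mm behind the heater's origin; the axis is level, along the heater's y.
- bar_empty (a joint): hinge angle of the same bar on the empty heater, rad: 0 = down, level, at rest; grows as its front swings up and back; stop at 1.7. A dark cylindrical counterweight stands 65 mm above, 30 mm behind the hinge. Below its balance point (about 0.84 rad) the bar sinks back to 0; beyond it falls by itself, damped, to the stop. 2 to 3 N up at the front starts it.
- bar_empty_front (a point): middle of that bar's round front crossbar (16 mm diameter, 160 mm long, level, across the heater), 180 mm from the hinge axis; when down it is 140 mm above the bench and stands 30 mm out in front of the heater's base, free underneath. Moves with the bar; its x axis points along the bar to the hinge.
- bar_empty_hinge (a point): middle of that bar's hinge axis, 140 mm above the bench, 75 mm behind the heater's origin; the axis is level, along the heater's y.
- tube0: a blue-capped white sample tube, 68 mm long, cap 17 mm in diameter, standing loose in a well with its cap 124 mm above the bench, under the bar; origin: centre of its foot
- tube1: a blue-capped white sample tube, 68 mm long, cap 17 mm in diameter, standing loose in a well with its cap 124 mm above the bench, under the bar; origin: centre of its foot
- tube2: a blue-capped white sample tube, 68 mm long, cap 17 mm in diameter, standing loose in a well with its cap 124 mm above the bench, under the bar; origin: centre of its foot
- tube3: a blue-capped white sample tube, 68 mm long, cap 17 mm in diameter, standing loose in a well with its cap 124 mm above the bench, under the bar; origin: centre of its foot
- amber_bottle: loose amber bottle, 66 mm diameter, 150 mm tall, to the robot's right; origin: centre of its underside
- dish_stack: loose stack of four culture dishes, 94 mm diameter, 58 mm tall, in front of the gap between the heaters; origin: centre of its underside
- foam_rack: loose black foam rack 60 x 110 x 40 mm with four capped tubes up to 92 mm, to the robot's left; origin: centre of its underside

How it is judged:
At the end, for the whole second after the job is handed in: The bar over the tubes rests raised at its back stop (joint above 1.55 rad, moving slower than 0.05 rad/s) with nothing holding it; the empty heater's bar is down (below 0.05 rad); every tube is within 12 mm and every bystander within 25 mm of where it started (value of joint bar_full above 1.55 rad and velocity of joint bar_full between -0.05 and 0.05 rad/s and value of joint bar_empty below 0.05 rad and distance of each of tube0, tube1, tube2, tube3 from where it was at the start of the episode below 0.012 m and distance of each of amber_bottle, dish_stack, foam_rack from where it was at the start of the episode below 0.025 m); the robot touches nothing.
It fails at once if the crossbar is taken between the fingers and lifted instead of pushed (value of joint bar_full above 0.1 rad and contact force between the fingers and bar_full above 0.5 N and x of the grasp point in the frame of bar_full_front between -0.011 and 0.011 m and y of the grasp point in the frame of bar_full_front between -0.09 and 0.09 m and z of the grasp point in the frame of bar_full_front between -0.011 and 0.011 m).
It fails at once if the empty heater's bar is raised (over 0.2 rad) (value of joint bar_empty above 0.2 rad).
It fails at once if a sample tube is lifted or pulled out of place (over 12 mm) (distance of any of tube0, tube1, tube2, tube3 from where it was at the start of the episode above 0.012 m).
It fails at once if a bystander is lifted, tipped or pushed away (over 25 mm or 0.3 rad) (distance of any of amber_bottle, dish_stack, foam_rack from where it was at the start of the episode above 0.025 m or angle between any of amber_bottle, dish_stack, foam_rack's own z axis and vertical above 0.3 rad).
It also fails if it takes over 38 s, if anything falls off the work surface, if the arm or the gripper's body presses on something with over 40 N, if the wrist force passes 120 N, or if a joint passes its speed limit or range.

ROBOT

A 7-joint arm with a two-finger parallel gripper is mounted at the origin on the work surface. World frame = base frame: x ahead of the robot, y to its left, z up, the work surface at z = 0. Lengths are in m, angles in rad, forces in N, time in s.
With the tool pointing down it reaches from about 0.4 to 0.9 m from the base axis. Payload 5.6 kg.
Tool frame: the origin (TCP) lies midway between the tips of the shut fingers; the grasp point (between the pads) lies 19 mm behind it; z points along the fingers, y is the line along which they close (so a half turn about z gives the same grasp; the last joint's range is limited). The gripper opens to 92 mm and grips with 3 to 60 N. Pads are 20 mm wide; open, the fingers measure 128 mm over their backs; the gripper's body (75 mm by 189 mm) begins 69 mm behind the grasp point.
Start: joints at [1.305, 0.468, -0.012, 1.603, 0.006, 1.071, -0.056], TCP at [0.144, -0.634, 0.215] pointing down, gripper open.
Joint ranges: [-2.53, 2.53], [-0.31, 2.02], [-1.57, 1.55], [0.28, 2.44], [-1.29, 4.43], [0.15, 1.84], [-2.92, 2.92]. Speed limits (rad/s): [2.57, 2.57, 3.14, 3.14, 3.14, 3.14, 3.14].

INTERFACE

Orientations are given as a 3x3 rotation matrix whose columns are the frame's x, y, z axes.
In Python, from rig import arm, cams gives the robot as it stands. The module is installed in compiled form; this text tells all that it offers.
- The arm moves only by the tool carry_out, never from a script. Its argument "series" is a list of rows, each a list of 7 numbers: the opening, from 0 (shut) to 1 (fully open), then the shift along the tool's x, y, z in m, then the turn, a rotation vector about the tool's x, y, z in degrees. In form: [[jaw, dx, dy, dz, wx, wy, wz], ...]. A call has 1 to 8 rows; each row is the pose to reach, as a shift and turn from the pose commanded when the call began, along the tool's axes at that moment; what a row does not reach only later rows make up. A row lasts 1/8 s, in which the tool goes at most 62.5 mm and 10.7 degrees, less where a joint would pass 70% of its speed; a pose out of reach is approached as far as the arm can. A call with a gripper value outside its range is refused whole. The fingers move at their own pace and stop on an object; "force" is the grip in N (left out, the last holds). Time passes only in rows, so rows that repeat a pose let the fingers close. It gives the time, the measured TCP pose, the force, the opening and the grip force at its end, in the units of the state.
- arm.read_state(): the state, without advancing time (a new reading comes with each control period).
- cams.camera(name): name is "scene" or "top" or "wrist"; returns the picture (420x560x3 uint8, red, green, blue); there is no depth.
- cams.calibration(name): a dict with "camera_matrix" (3x3 intrinsics, pixels), "distortion" ([k1, k2, p1, p2, k3] as OpenCV has them; the pictures are not rectified), "xyz" and "attitude" of the camera in the world. Camera axes: x right, y down, z forward; pixel columns grow to the right and rows downward; lengths in m; the calibration is good to about 2 mm. A picture is of the moment at which its call begins: read the wrist's pose just before it. calibration takes no time and is no camera call; for the wrist camera it gives the pose at the moment of the call.
- arm.job_done(): hands the job in; it is judged then, once.
The state is a dict: "t": time; "q": joint angles; "joint_velocities": joint speeds; "joint_efforts": joint torques, N m; "eef_pos": TCP position; "tool_rot": TCP orientation; "ft_force": force on the tool from outside, world axes, zero at the start; "torque": the same for the moment, N m; "gripper_width": opening from 0.0 (shut) to 1.0 (fully open); "grasp_force": force on a finger pad.
Only numpy, scipy, OpenCV 4.12 (cv2) and the standard library are available. Lean on these libraries where they do the work, as an engineer would, in place of code of your own. Each camera call takes 0.05 s, during which the arm holds its last target. There are 200 camera calls.

## Working session

There is one attempt and no reset: what is moved stays moved. The work goes in short steps, Python scripts to look and compute and a tool call to move; the robot and the scene stay as the last step left them, time stands still between calls to the robot, and variables do not carry over. Pictures are saved under pics/ and viewed, at most 10 in all, crops included, and the job is handed in when it is done.

Besides the shell and the picture viewer there is one more tool, called after "Emit:" by a JSON object that holds its "api" and its "payload", one argument or row to a line. carry_out: Moves the arm, as the interface text tells. Its arguments: {"type":"object","properties":{"series":{"type":"array"},"force":{"type":"number"}},"required":["series"]}

```bash
mkdir -p pics; python3 - <<'E'
from rig import arm,cams
import cv2,numpy as np
s=arm.read_state();print(s['t'],s['eef_pos'],np.round(s['tool_rot'],3).tolist(),s['gripper_width'])
for n in('scene','top'):
    im=cams.camera(n);cv2.imwrite(f'pics/{n}0.png',im[:,:,::-1]);c=cams.calibration(n)
    print(n,np.round(c['camera_matrix'],1).tolist(),np.round(c['distortion'],3),np.round(c['xyz'],3),np.round(c['attitude'],3).tolist())
E
```

```text
0.0 [ 0.1434408  -0.63339811  0.21363862] [[0.975, 0.221, -0.001], [0.221, -0.975, 0.002], [-0.0, -0.002, -1.0]] 0.9958924369583798
scene [[546.4, 0.0, 287.4], [0.0, 546.4, 210.4], [0.0, 0.0, 1.0]] [-0.136  0.     0.     0.     0.   ] [1.116 0.829 1.204] [[-0.855, 0.387, -0.345], [0.518, 0.642, -0.565], [0.003, -0.662, -0.75]]
top [[407.1, 0.0, 276.6], [0.0, 407.1, 210.5], [0.0, 0.0, 1.0]] [-0.107  0.     0.     0.     0.   ] [0.409 0.006 1.112] [[0.001, -0.981, 0.193], [-1.0, -0.001, 0.0], [-0.0, -0.193, -0.981]]
```

View pics/scene0.png

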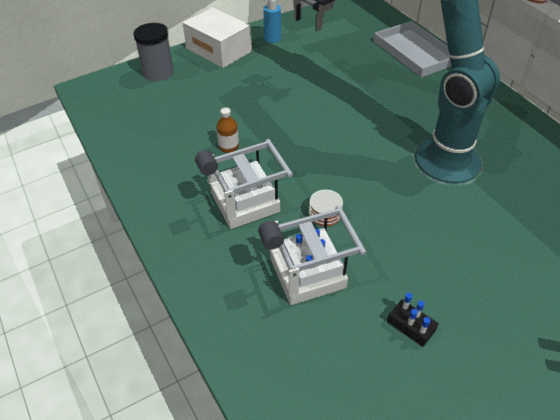

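View pics/top0.png

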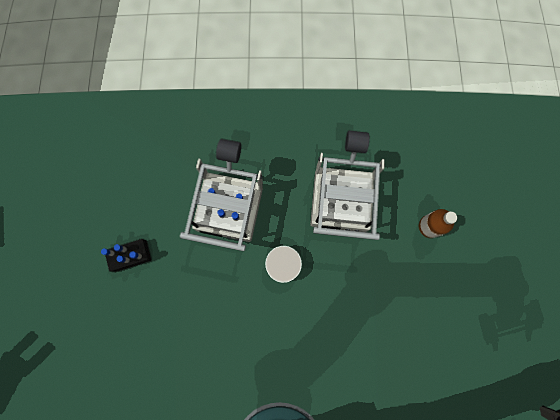

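The scene view shows the full heater nearest the camera: blue caps, crossbar from about (340,212) to (362,252). In the top view it is the left heater, with its crossbar from about (182,236) to (244,247), hinge near (200,165)-(260,175), and the dish stack at (283,264).

```bash
cat >h.py <<'E'
import cv2,numpy as np
from rig import cams
def ray(n,p,z):
    c=cams.calibration(n);u=cv2.undistortPoints(np.array([[p]],float),np.array(c['camera_matrix']),np.array(c['distortion']))[0,0]
    d=np.array(c['attitude'])@np.array([u[0],u[1],1]);o=np.array(c['xyz']);return o+d*(z-o[2])/d[2]
E
python3 - <<'E'
from h import *
for l,p,z in [('cbL',(182,236),.14),('cbR',(244,247),.14),('hL',(198,163),.14),('hR',(260,175),.14),('eL',(314,229),.14),('eR',(380,235),.14),('dish',(283,264),.058),('dishtop',(283,246),.058),('dishL',(265,264),.058),('rack',(128,256),.04)]:
    print(l,np.round(ray('top',p,z),3))
for l,p in [('cb1',(340,212)),('cb2',(362,252))]: print('scene',l,np.round(ray('scene',p,.14),3))
im=cv2.imread('pics/top0.png')[120:290,160:400];cv2.imwrite('pics/crop0.png',cv2.resize(im,None,fx=3.3,fy=3.3,interpolation=cv2.INTER_CUBIC))
E
```

```text
cbL [0.536 0.234 0.14 ]
cbR [0.51  0.084 0.14 ]
hL [0.72  0.203 0.14 ]
hR [0.689 0.047 0.14 ]
eL [ 0.554 -0.085  0.14 ]
eR [ 0.539 -0.245  0.14 ]
dish [ 0.475 -0.011  0.058]
dishtop [ 0.522 -0.011  0.058]
dishL [0.475 0.036 0.058]
rack [0.495 0.402 0.04 ]
scene cb1 [0.512 0.101 0.14 ]
scene cb2 [0.541 0.236 0.14 ]
```

View pics/crop0.png

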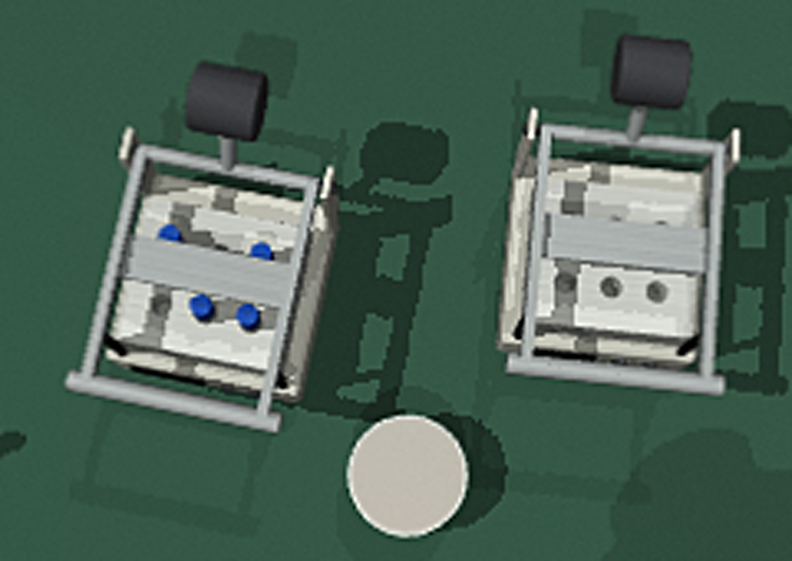

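```bash
cat >>h.py <<'E'
from rig import arm
from scipy.spatial.transform import Rotation as R
HX=np.array([.985,-.173,0]);HY=np.array([.173,.985,0]);F=np.array([.523,.158,.14])
def tool(pitch):  # z forward-down by pitch deg below horizontal, along heater x
    p=np.radians(pitch);z=HX*np.cos(p)-np.array([0,0,1])*np.sin(p);y=-HY;return np.c_[np.cross(y,z),y,z]
def rel(p,Rt=None):
    s=arm.read_state();R0=np.array(s['tool_rot']);Rt=R0 if Rt is None else Rt
    return np.round(R0.T@(np.array(p)-s['eef_pos']),3).tolist(),np.round(R.from_matrix(R0.T@Rt).as_rotvec(degrees=True),1).tolist()
E
python3 - <<'E'
from h import *
for p in [(.22,-.60,.33),(.33,-.50,.38),(.43,-.3,.40),(.46,-.1,.40),(.44,.12,.38)]: print(rel(p))
print(rel((.42,.17,.30),tool(45)))
E
```

```text
([0.082, -0.016, -0.116], [0.0, 0.0, 0.0])
([0.211, -0.089, -0.166], [0.0, 0.0, 0.0])
([0.353, -0.262, -0.186], [0.0, 0.0, 0.0])
([0.427, -0.451, -0.186], [0.0, 0.0, 0.0])
([0.456, -0.67, -0.165], [0.0, 0.0, 0.0])
([0.447, -0.723, -0.085], [-9.0, 44.4, 21.5])
```

Emit:
{"api": "carry_out", "payload": {
  "series": [
    [0,0.03,-0.005,-0.05,0,0,0],
    [0,0.06,-0.012,-0.095,0,0,0],
    [0,0.1,-0.03,-0.13,0,0,0],
    [0,0.15,-0.06,-0.15,0,0,0],
    [0,0.2,-0.085,-0.165,0,0,0],
    [0,0.245,-0.125,-0.17,0,0,0],
    [0,0.28,-0.17,-0.175,0,0,0],
    [0,0.31,-0.21,-0.18,0,0,0]
  ],
  "force": 20
}}

```text
t: 1.1
eef_pos: [0.4004, -0.3583, 0.3944]
tool_rot: [[0.975, 0.222, -0.0], [0.222, -0.975, 0.0], [-0.0, -0.001, -1.0]]
ft_force: [1.3, 0.9, -0.3]
gripper_width: 0.151
grasp_force: 0.0
```

Emit:
{"api": "carry_out", "payload": {
  "series": [
    [0,0.04,-0.045,0,0,0,0],
    [0,0.06,-0.1,0,0,0,3],
    [0,0.08,-0.155,0,0,0,6],
    [0,0.1,-0.21,0,0,0,10],
    [0,0.115,-0.27,0,0,0,14],
    [0,0.12,-0.33,0,0,0,17],
    [0,0.125,-0.39,0,0,0,20],
    [0,0.13,-0.45,0,0,0,23]
  ]
}}

```text
t: 2.1
eef_pos: [0.4261, 0.1087, 0.3945]
tool_rot: [[0.984, -0.18, 0.0], [-0.18, -0.984, -0.0], [0.0, 0.0, -1.0]]
ft_force: [0.3, 0.9, 0.1]
gripper_width: 0.007
grasp_force: 0.0
```

```bash
python3 - <<'E'
from h import *
s=arm.read_state();print(s['t'],s['eef_pos'],s['q'])
print(rel((.43,.16,.30),tool(45)));print(rel((.43,.16,.30),tool(30)))
E
```

```text
2.1 [0.42613765 0.10869238 0.39446973] [ 0.33259011 -0.01188395 -0.63912084  1.7984839  -0.0067431   1.3526088
 -2.05655831]
([-0.005, -0.051, 0.094], [0.2, 45.0, -0.4])
([-0.005, -0.051, 0.094], [0.2, 60.0, -0.3])
```

Emit:
{"api": "carry_out", "payload": {
  "series": [
    [0,-0.005,-0.01,0.01,0,9,0],
    [0,-0.005,-0.02,0.02,0,18,0],
    [0,-0.005,-0.03,0.04,0,27,0],
    [0,-0.005,-0.04,0.06,0,36,0],
    [0,-0.005,-0.05,0.09,0,45,0],
    [0,-0.005,-0.05,0.09,0,45,0]
  ]
}}

```text
t: 2.85
eef_pos: [0.4335, 0.1562, 0.3049]
tool_rot: [[0.704, -0.169, 0.69], [-0.117, -0.986, -0.123], [0.701, 0.006, -0.713]]
ft_force: [-1.2, -0.8, -0.4]
gripper_width: 0.005
grasp_force: 0.0
```

```bash
python3 - <<'E'
from h import *
s=arm.read_state();print(s['t'],s['eef_pos'],s['q'])
T=tool(45)
print(rel(F-.07*HX+[0,0,-.03],T))
cv2.imwrite('pics/s1.png',cams.camera('scene')[:,:,::-1])
E
```

```text
2.85 [0.43345672 0.15621633 0.30487754] [ 0.43675212 -0.30707872 -1.0620334   2.34027832  0.64742994  0.49692884
 -2.92277009]
([-0.124, -0.018, 0.152], [0.1, 0.5, 0.4])
```

View pics/s1.png

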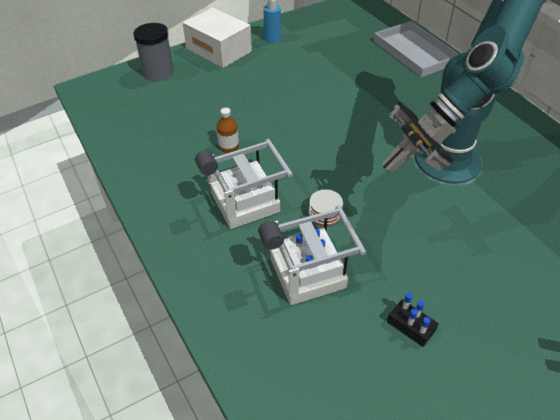

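The tilt has put q7 and q2 at their range ends, because the tool is too flat too close to the base. I'll undo the tilt, half-turn the tool to bring q7 near its middle, and use a steeper pitch.

Emit:
{"api": "carry_out", "payload": {
  "series": [
    [0,0.02,0,-0.01,0,-9,0],
    [0,0.035,0,-0.02,0,-18,0],
    [0,0.05,0,-0.03,0,-27,0],
    [0,0.065,0,-0.035,0,-36,0],
    [0,0.075,0,-0.035,0,-45,0],
    [0,0.075,0,-0.035,0,-45,0]
  ]
}}

```text
t: 3.65
eef_pos: [0.4659, 0.1497, 0.3833]
tool_rot: [[0.984, -0.18, -0.013], [-0.18, -0.984, 0.003], [-0.013, -0.001, -1.0]]
ft_force: [-0.4, -0.1, -0.4]
gripper_width: 0.005
grasp_force: 0.0
```

Emit:
{"api": "carry_out", "payload": {
  "series": [
    [0,0,0,0,0,0,-10.5],
    [0,0,0,0,0,0,-21],
    [0,0,0,0,0,0,-31.5],
    [0,0,0,0,0,0,-42],
    [0,0,0,0,0,0,-52.5],
    [0,0,0,0,0,0,-63],
    [0,0,0,0,0,0,-73.5],
    [0,0,0,0,0,0,-84]
  ]
}}

```text
t: 4.65
eef_pos: [0.4621, 0.1515, 0.3843]
tool_rot: [[0.271, 0.963, -0.008], [0.963, -0.271, 0.0], [-0.002, -0.008, -1.0]]
ft_force: [-1.0, 0.4, -1.3]
gripper_width: 0.002
grasp_force: 0.0
```

Emit:
{"api": "carry_out", "payload": {
  "series": [
    [0,0,0,0,0,0,-10.5],
    [0,0,0,0,0,0,-21],
    [0,0,0,0,0,0,-31.5],
    [0,0,0,0,0,0,-42],
    [0,0,0,0,0,0,-52.5],
    [0,0,0,0,0,0,-63],
    [0,0,0,0,0,0,-73.5],
    [0,0,0,0,0,0,-84]
  ]
}}

```text
t: 5.65
eef_pos: [0.4621, 0.1516, 0.3843]
tool_rot: [[-0.929, 0.37, -0.008], [0.37, 0.929, 0.0], [0.008, -0.003, -1.0]]
ft_force: [-0.1, 0.5, -0.0]
gripper_width: 0.01
grasp_force: 0.0
```

```bash
sed -i 's/y=-HY/y=HY/' h.py; python3 - <<'E'
from h import *
s=arm.read_state();print(s['t'],s['eef_pos'],s['q'])
print(rel((.455,.17,.33),tool(55)))
E
```

```text
5.65 [0.46214863 0.15156694 0.38427712] [ 0.3028599   0.11746322 -0.74097283  1.71649145  0.0774994   1.34642442
  0.73928373]
([0.013, 0.015, 0.054], [-3.7, -35.3, -11.4])
```

Emit:
{"api": "carry_out", "payload": {
  "series": [
    [0,0,0,0,0,0,-10],
    [0,0,0,0.01,-1,-9,-11.4],
    [0,0.005,0.005,0.02,-2,-18,-11.4],
    [0,0.01,0.01,0.04,-3,-27,-11.4],
    [0,0.013,0.015,0.054,-3.7,-35.3,-11.4],
    [0,0.013,0.015,0.054,-3.7,-35.3,-11.4]
  ]
}}

```text
t: 6.4
eef_pos: [0.4531, 0.1697, 0.3285]
tool_rot: [[-0.808, 0.176, 0.562], [0.141, 0.984, -0.105], [-0.572, -0.005, -0.82]]
ft_force: [0.5, 0.1, 0.3]
gripper_width: 0.005
grasp_force: 0.0
```

```bash
python3 - <<'E'
from h import *
s=arm.read_state();print(s['t'],s['eef_pos'],np.round(s['q'],3),np.round(s['tool_rot'],2).tolist())
print(rel(F-.06*HX+[0,0,-.03],tool(55)))
E
```

```text
6.4 [0.45306971 0.16973723 0.32846245] [ 0.348 -0.189 -0.94   2.171  0.436  0.689  0.495] [[-0.81, 0.18, 0.56], [0.14, 0.98, -0.1], [-0.57, -0.01, -0.82]]
([0.116, 0.002, 0.185], [-0.3, -0.1, 0.0])
```

Emit:
{"api": "carry_out", "payload": {
  "series": [
    [0,0.025,0,0.04,0,0,0],
    [0,0.05,0,0.08,0,0,0],
    [0,0.075,0,0.12,0,0,0],
    [0,0.1,0,0.16,0,0,0],
    [0,0.116,0.002,0.185,0,0,0],
    [0,0.116,0.002,0.185,0,0,0]
  ]
}}

```text
t: 7.15
eef_pos: [0.4673, 0.1691, 0.1097]
tool_rot: [[-0.81, 0.18, 0.558], [0.147, 0.984, -0.105], [-0.568, -0.004, -0.823]]
ft_force: [-0.2, -0.4, 0.3]
gripper_width: 0.005
grasp_force: 0.0
```

```bash
python3 - <<'E'
from h import *
s=arm.read_state();print(s['t'],s['eef_pos'],np.round(s['q'],3))
print(rel(F-.006*HX+[0,0,-.03],tool(55)))
im=np.hstack([cams.camera('top')[150:330,150:350],cams.camera('wrist')[::2,::2][:180]])
a=cams.camera('top')[150:300,160:320];b=cams.camera('scene')[150:300,270:430];
cv2.imwrite('pics/s2.png',cv2.resize(np.hstack([a,b]),None,fx=2.5,fy=2.5)[:,:,::-1])
E
```

```text
7.15 [0.46725995 0.16907075 0.10970999] [ 0.13   0.47  -0.96   2.37   1.584  0.83  -0.677]
([-0.042, -0.001, 0.029], [-0.4, -0.4, -0.2])
```

View pics/s2.png

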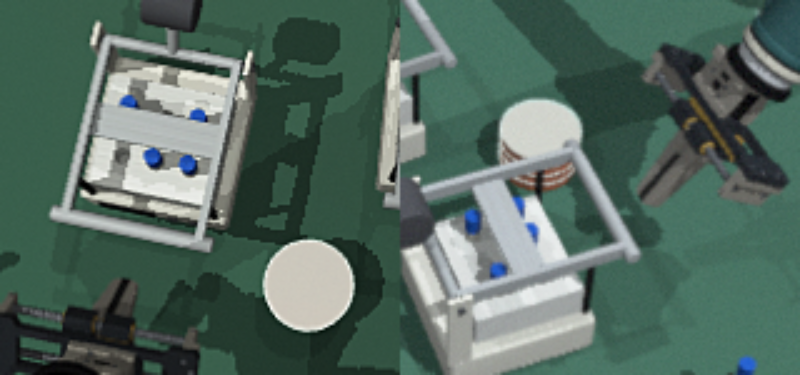

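The fingers stand in front of the crossbar's middle, and the dish stack and crossbar are both clear. Next I go in under the bar.

Emit:
{"api": "carry_out", "payload": {
  "series": [
    [0,-0.021,0,0.015,0,0,0],
    [0,-0.042,0,0.029,0,0,0],
    [0,-0.042,0,0.029,0,0,0]
  ]
}}

```text
t: 7.72
eef_pos: [0.5189, 0.16, 0.1142]
tool_rot: [[-0.805, 0.181, 0.565], [0.149, 0.984, -0.103], [-0.574, 0.001, -0.819]]
ft_force: [-0.4, 0.5, -0.4]
gripper_width: 0.003
grasp_force: 0.4
```

```bash
python3 - <<'E'
from h import *
s=arm.read_state();print(s['t'],s['eef_pos'],np.round(s['q'],3),s['ft_force'])
H=F+.18*HX
for th in np.arange(0,1.16,.1):
    b=H-.18*np.cos(th)*HX+[0,0,.18*np.sin(th)]
    print(round(th,2),rel(b-.006*HX+[0,0,-.02],tool(55)))
E
```

```text
7.725 [0.51886762 0.16002176 0.11417122] [ 0.18   0.5   -0.918  2.292  1.608  0.793 -0.58 ] [-0.38599995  0.47996465 -0.41086903]
0.0 ([-0.002, -0.001, -0.006], [-0.2, 0.0, -0.4])
0.1 ([-0.013, -0.001, -0.02], [-0.2, 0.0, -0.4])
0.2 ([-0.026, -0.001, -0.033], [-0.2, 0.0, -0.4])
0.3 ([-0.039, -0.001, -0.045], [-0.2, 0.0, -0.4])
0.4 ([-0.054, -0.001, -0.055], [-0.2, 0.0, -0.4])
0.5 ([-0.07, -0.001, -0.064], [-0.2, 0.0, -0.4])
0.6 ([-0.086, -0.001, -0.071], [-0.2, 0.0, -0.4])
0.7 ([-0.103, -0.001, -0.076], [-0.2, 0.0, -0.4])
0.8 ([-0.121, -0.001, -0.08], [-0.2, 0.0, -0.4])
0.9 ([-0.139, -0.001, -0.082], [-0.2, 0.0, -0.4])
1.0 ([-0.157, -0.0, -0.082], [-0.2, 0.0, -0.4])
1.1 ([-0.175, -0.0, -0.081], [-0.2, 0.0, -0.4])
```

Emit:
{"api": "carry_out", "payload": {
  "series": [
    [0,-0.007,-0.001,-0.013,0,0,0],
    [0,-0.013,-0.001,-0.02,0,0,0],
    [0,-0.019,-0.001,-0.026,0,0,0],
    [0,-0.026,-0.001,-0.033,0,0,0],
    [0,-0.032,-0.001,-0.039,0,0,0],
    [0,-0.039,-0.001,-0.045,0,0,0],
    [0,-0.046,-0.001,-0.05,0,0,0],
    [0,-0.054,-0.001,-0.055,0,0,0]
  ]
}}

```text
t: 8.72
eef_pos: [0.5293, 0.1576, 0.1893]
tool_rot: [[-0.807, 0.178, 0.564], [0.145, 0.984, -0.103], [-0.573, -0.001, -0.82]]
ft_force: [-3.9, 0.5, 0.2]
gripper_width: 0.002
grasp_force: 1.9
```

```bash
python3 - <<'E'
from h import *
s=arm.read_state();print(s['t'],s['eef_pos'],np.round(s['q'],3),s['ft_force'])
H=F+.18*HX
for th in np.arange(0.4,1.26,.1):
    b=H-.18*np.cos(th)*HX+[0,0,.18*np.sin(th)]
    print(round(th,2),rel(b-.006*HX+[0,0,-.02],tool(55)))
a=cams.camera('top')[120:280,160:320];b=cams.camera('scene')[140:300,270:430];
cv2.imwrite('pics/s3.png',cv2.resize(np.hstack([a,b]),None,fx=2.5,fy=2.5)[:,:,::-1])
E
```

```text
8.725 [0.5293347  0.15756987 0.18927377] [ 0.311  0.337 -1.012  2.224  1.317  0.729 -0.267] [-3.93724372  0.48792584  0.2092544 ]
0.4 ([-0.002, -0.001, 0.0], [-0.2, -0.1, -0.2])
0.5 ([-0.018, -0.001, -0.008], [-0.2, -0.1, -0.2])
0.6 ([-0.034, -0.001, -0.016], [-0.2, -0.1, -0.2])
0.7 ([-0.051, -0.001, -0.021], [-0.2, -0.1, -0.2])
0.8 ([-0.069, -0.001, -0.025], [-0.2, -0.1, -0.2])
0.9 ([-0.087, -0.0, -0.027], [-0.2, -0.1, -0.2])
1.0 ([-0.105, -0.0, -0.027], [-0.2, -0.1, -0.2])
1.1 ([-0.123, -0.0, -0.025], [-0.2, -0.1, -0.2])
1.2 ([-0.14, -0.0, -0.022], [-0.2, -0.1, -0.2])
```

View pics/s3.png

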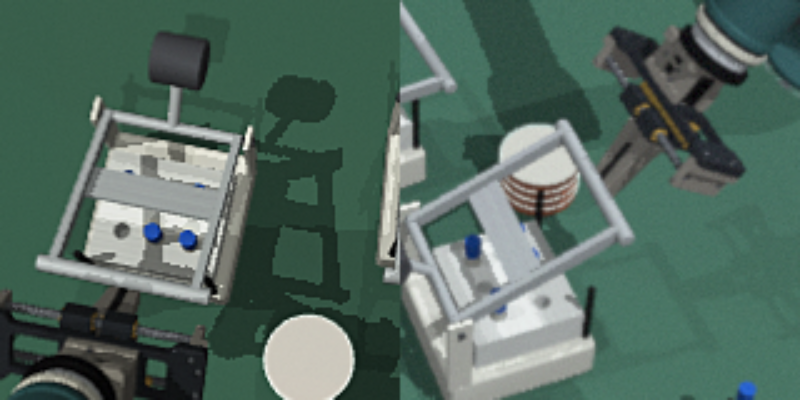

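The bar is up about 0.4 rad, riding on the fingertips, and the tubes are in place. I continue along the arc past the balance point.

Emit:
{"api": "carry_out", "payload": {
  "series": [
    [0,-0.01,-0.001,-0.004,0,0,0],
    [0,-0.018,-0.001,-0.008,0,0,0],
    [0,-0.026,-0.001,-0.012,0,0,0],
    [0,-0.034,-0.001,-0.016,0,0,0],
    [0,-0.043,-0.001,-0.019,0,0,0],
    [0,-0.051,-0.001,-0.021,0,0,0],
    [0,-0.06,-0.001,-0.023,0,0,0],
    [0,-0.069,-0.001,-0.025,0,0,0]
  ]
}}

```text
t: 9.82
eef_pos: [0.572, 0.1487, 0.2489]
tool_rot: [[-0.807, 0.179, 0.563], [0.146, 0.984, -0.102], [-0.572, -0.0, -0.82]]
ft_force: [-1.1, -0.1, -0.4]
gripper_width: 0.003
grasp_force: 0.3
```

Emit:
{"api": "carry_out", "payload": {
  "series": [
    [0,-0.009,0,-0.001,0,0,0],
    [0,-0.018,0,-0.002,0,0,0],
    [0,-0.027,0,-0.002,0,0,0],
    [0,-0.036,0,-0.002,0,0,0],
    [0,-0.045,0,-0.001,0,0,0],
    [0,-0.054,0,0,0,0,0],
    [0,-0.054,0,0,0,0,0],
    [0,-0.054,0,0,0,0,0]
  ]
}}

```text
t: 10.82
eef_pos: [0.6148, 0.1412, 0.2792]
tool_rot: [[-0.807, 0.178, 0.563], [0.146, 0.984, -0.102], [-0.572, -0.0, -0.82]]
ft_force: [-0.5, -0.7, -0.9]
gripper_width: 0.006
grasp_force: 0.0
```

```bash
python3 - <<'E'
from h import *
s=arm.read_state();print(s['t'],s['eef_pos'],np.round(s['q'],3),s['ft_force'])
a=cams.camera('top')[100:260,160:320];b=cams.camera('scene')[140:300,240:400];
cv2.imwrite('pics/s4.png',cv2.resize(np.hstack([a,b]),None,fx=2.5,fy=2.5)[:,:,::-1])
E
```

```text
10.825 [0.61477782 0.14120302 0.27915822] [ 0.466  0.33  -1.075  1.988  1.068  0.776  0.153] [-0.536401   -0.70371431 -0.92714157]
```

View pics/s4.png

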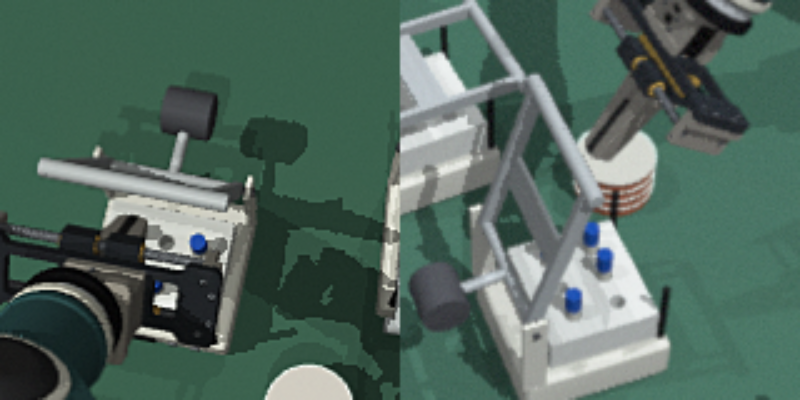

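The bar has left the fingers and is falling back towards its stop. I back the hand away along the tool axis.

Emit:
{"api": "carry_out", "payload": {
  "series": [
    [0,0.015,0,-0.03,0,0,0],
    [0,0.03,0,-0.06,0,0,0],
    [0,0.04,0,-0.09,0,0,0],
    [0,0.05,0,-0.12,0,0,0],
    [0,0.05,0,-0.14,0,0,0],
    [0,0.05,0,-0.14,0,0,0],
    [0,0.05,0,-0.14,0,0,0],
    [0,0.05,0,-0.14,0,0,0]
  ]
}}

```text
t: 11.92
eef_pos: [0.4957, 0.1626, 0.3643]
tool_rot: [[-0.808, 0.178, 0.561], [0.146, 0.984, -0.101], [-0.57, 0.0, -0.822]]
ft_force: [-0.2, -1.3, -1.1]
gripper_width: 0.005
grasp_force: 0.0
```

Emit:
{"api": "carry_out", "payload": {
  "series": [
    [0,0,0,0,0,0,0],
    [0,0,0,0,0,0,0],
    [0,0,0,0,0,0,0],
    [0,0,0,0,0,0,0],
    [0,0,0,0,0,0,0],
    [0,0,0,0,0,0,0],
    [0,0,0,0,0,0,0],
    [0,0,0,0,0,0,0]
  ]
}}

```text
t: 12.92
eef_pos: [0.4958, 0.1627, 0.3656]
tool_rot: [[-0.807, 0.178, 0.563], [0.146, 0.984, -0.102], [-0.572, -0.0, -0.82]]
ft_force: [0.3, -0.1, -0.6]
gripper_width: 0.007
grasp_force: 0.0
```

```bash
python3 - <<'E'
from h import *
s=arm.read_state();print(s['t'],s['eef_pos'],np.round(s['q'],3),s['ft_force'])
b0=cams.camera('scene')
for i in range(8): b=cams.camera('scene')
print('diff',np.abs(b.astype(int)-b0).max(-1)[140:300,180:400].__gt__(40).sum())
a=cams.camera('top')[100:260,160:320];b=b[120:280,210:370]
cv2.imwrite('pics/s5.png',cv2.resize(np.hstack([a,b]),None,fx=2.5,fy=2.5)[:,:,::-1])
E
```

```text
12.925 [0.49582247 0.16273617 0.36561175] [ 0.683 -0.202 -1.136  2.057  0.283  0.699  0.727] [ 0.32669034 -0.13238612 -0.6391765 ]
diff 0
```

View pics/s5.png

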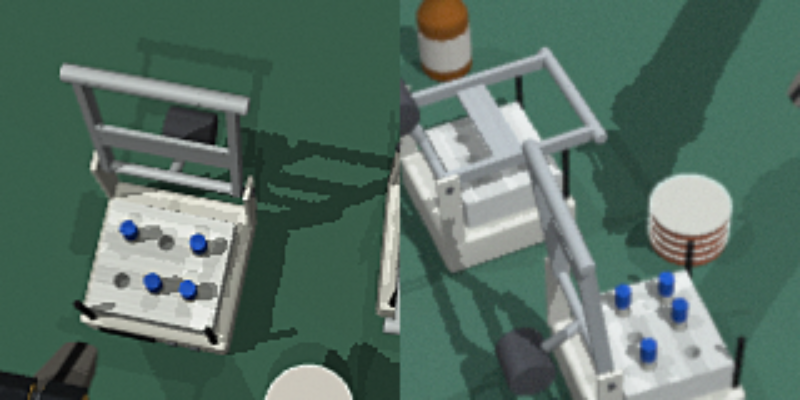

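The bar is fully back and not moving, all four tubes are in their wells, the empty heater's bar is down, and the hand is clear.

```bash
python3 -c "
from rig import arm
print(arm.job_done())"
```

```text
the job is handed in; nothing more can be done
None
```

The bar over the tubes is raised and resting at its back stop, with tubes, the empty heater's bar and the bystanders undisturbed in the camera views, and the job was handed in at about 13.5 s; the judge's verdict was not shown.

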